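Free a glued note pad from the ratchet press

TASK

The glue on the note pad has dried, so get the pad out of the small ratchet press. Flip the ratchet's little reversing lever over to the loosening side (it drives the handle's shaft the way it leans, and counter-clockwise from above loosens), work the handle until the moving jaw has backed well clear of the pad (never tighten the press any further), and only then slide the pad right out through the far end of the press, off its base plate, so that it lies flat on the worktop behind the press (the side away from the robot). Leave the stapler, the staple box and the mug where they are.

Things in the scene. Friction and masses are not known exactly. Their poses are not given: they have to be found in the camera images.
- bay (a point): Middle of the press's pad bay, on its base plate (4 mm above the worktop); press fixed. x points away from the robot (bay open at both x ends), y from the fixed jaw to the ratchet, z up. Base plate: x -45 to 45 mm, y -62 to 160. Jaw faces at y = -35 (fixed) and +35 (moving, backs off to +y), jaws 80 mm long in x, 36 mm high. Gear housing: y 92 to 156, 44 mm high, carries the ratchet.
- shaft_axis (a point): On the vertical ratchet shaft's axis at the top of the gear housing (48 mm above the worktop), 120 mm along the press's y from the bay's middle. Axes as the bay's. Handle and toothed wheel (33 mm radius) turn about it. Wall cabinets hang behind the work: in the base frame from x = 0.56 m on, 0.45 m up, right of y = -0.1, and from x = 0.63 m on, 0.55 m up, left of that; keep the wrist clear or tip it back.
- handle_grip (a point): Point on the centre line of the ratchet handle's black round grip, 112 mm out from the shaft axis, 74 mm above the worktop. Frame turns with the handle: y outward along it, z up. The grip is 18 mm thick and reaches from 78 to 144 mm from the axis; a 13 mm rod and an open steel head (47 mm wide, top 79 mm above the worktop) lie further in.
- press_handle (a joint): Handle angle, rad: 0 = straight out along the press's +y, positive = counter-clockwise from above (tip to the robot), stops at -0.5 and 0.75. Counter-clockwise loosens, clockwise tightens; the ratchet drives only the way its lever leans and clicks freely back the other way (20 teeth: up to 0.32 rad lost at the start of a stroke). Driving takes about 0.5 N m (5 N at the grip).
- lever_knob (a point): Centre of the black 16 mm ball on top of the reversing lever. The lever stands on the ratchet's head, 26 mm out from the shaft axis on the handle's centre line, and rocks about a pin along the handle, 74 mm above the worktop; the ball is 40 mm from the pin. Its weight holds it to either side; a light push (under 1 N) past upright lets it fall over.
- press_lever (a joint): Lean of the reversing lever, rad: 0 = upright; positive = towards the robot (the handle's -x side) = drives counter-clockwise, loosening; negative = away from the robot = drives clockwise, tightening (as at the start). It rests at 0.22 to 0.75 on either side, as a pawl sits on a tooth or in a gap.
- press_jaw (a joint): Distance the moving jaw's carriage has backed off towards the ratchet, m: 0 at the start, 0.012 per rad of shaft turn, at most 0.020; negative = tightened further. The sprung pressure plate follows the first 6 mm, so the pad is gripped up to 0.006 and has a gap only beyond that; 0.008 or more is well clear.
- pad_center (a point): Centre (half-way up) of the note pad: white paper block with a cardboard back, 90 mm along its x, 70 mm along its y, 24 mm high, about 0.12 kg, lying flat on the base plate between the jaws, x along the press's x. Its ends are level with the base plate's ends; it can be swept along x by a finger lowered at its end.
- stapler: Black desk stapler, 38x170x50 mm, standing to the right of the press; origin at the middle of its underside. Leave it alone.
- staple_box: Blue staple box, 38x82x28 mm, on the worktop to the left, near the front edge; origin at the middle of its underside. Leave it alone.
- mug: White spotted mug, 92 mm across, 93 mm high, at the left; origin at the middle of its underside. Leave it alone.

How it is judged:
By the outcome, as a careful person would: the job done as asked, in the order asked, and still so for the second after the job is handed in, with the robot touching nothing.
It also fails if it takes over 61 s, if anything falls off the work surface, if the arm or the gripper's body presses on something with over 40 N, if the wrist force passes 120 N, or if a joint passes its speed limit or range.

ROBOT

A 6-joint arm with a two-finger parallel gripper is mounted at the origin on a cart in front of the work surface, level with it; the furniture and walls round the work are solid. World frame = base frame: x ahead of the robot, y to its left, z up, the work surface at z = 0. Lengths are in m, angles in rad, forces in N, time in s.
With the tool pointing down it reaches from about 0.325 to 0.875 m from the base axis. Payload 4.4 kg.
Tool frame: the origin (TCP) lies on the centre line of the jaws, within the pads' length; the fingertips stand 8 mm ahead of it and the grasp point (between the pads) lies 11 mm behind it; z points along the fingers, y is the direction in which the jaws open and shut (so a half turn about z gives the same grasp; the last joint's range is limited). The gripper opens to 85 mm and grips with 20 to 120 N. Pads are 22 mm wide; open, the fingers measure 114 mm over their backs; the gripper's body (76 mm by 85 mm) begins 54 mm behind the grasp point. The pads swing forward as they close: fully open they stand 13 mm farther back than shut.
Start: joints at [-1.454, 0.207, 1.542, -0, 1.393, -0.15], TCP at [0.152, -0.555, 0.203] pointing down, gripper open.
Joint ranges: [-2.73, 2.73], [-0.86, 2.22], [0.23, 2.46], [-1.11, 4.25], [0.08, 2.63], [-2.82, 2.82]. Speed limits (rad/s): [2.79, 2.79, 3.14, 3.14, 3.14, 3.14].

INTERFACE

Orientations are given as a unit quaternion [x, y, z, w].
In Python, from cell import arm gives the robot as it stands. The module is installed in compiled form; this text tells all that it offers.
- The arm moves only by the tool arm_command, never from a script. Its argument "targets" is a list of rows, each an object with "slide": the shift along the tool's x, y, z in mm, a list of three; "turn": the turn, a rotation vector about the tool's x, y, z in rad, a list of three. In form: [{"slide": [dx, dy, dz], "turn": [ax, ay, az]}, ...]. A call has 1 to 12 rows; each row is the pose to reach, as a shift and turn from the pose commanded when the call began, along the tool's axes at that moment; what a row does not reach only later rows make up. A row lasts 1/8 s, in which the tool goes at most 62.5 mm and 10.7 degrees, less where a joint would pass 70% of its speed; a pose out of reach is approached as far as the arm can. A call with a gripper value outside its range is refused whole. "grip" is the opening, from 0 (shut) to 1 (fully open), set as the call begins (left out, the last holds). The fingers move at their own pace and stop on an object; "grip_force" is the grip in N (left out, the last holds). Time passes only in rows, so rows that repeat a pose let the fingers close. It gives the time, the measured TCP pose, the force and the opening at its end, in the units of the state.
- arm.read_state(): the state, without advancing time (a new reading comes with each control period).
- arm.read_camera(name): name is "side" or "top" or "wrist"; returns (picture, depth): 384x512x3 uint8, red, green, blue; 384x512 float32, m along the optical axis (not along the pixel's ray), 0 where there is no reading.
- arm.camera_params(name): a dict with "mtx" (3x3 intrinsics, pixels), "R" (3x3) and "t" (3): a world point X has camera coordinates R X + t. Camera axes: x right, y down, z forward; pixel columns grow to the right and rows downward; lengths in m; the calibration is good to about 2 mm. The wrist camera is an equidistant fisheye: a pixel r from the principal point sees the ray r / f radians off the axis. A picture is of the moment at which its call begins: read the wrist's pose just before it. camera_params takes no time and is no camera call; for the wrist camera it gives the pose at the moment of the call.
- arm.hand_in(): hands the job in, once; it reports no verdict.
The state is a dict: "time": time; "joint_positions": joint angles; "qd": joint speeds; "tau": joint torques, N m; "ee_pos": TCP position; "eef_rot": TCP orientation; "contact_force": force on the tool from outside, world axes, zero at the start; "wrist_torque": the same for the moment, N m; "width": finger opening in m.
Only numpy, scipy, OpenCV 4.12 (cv2) and the standard library are available. Lean on these libraries where they do the work, as an engineer would, in place of code of your own. Each camera call takes 0.05 s, during which the arm holds its last target. There are 200 camera calls.

## Working session

There is one attempt and no reset: what is moved stays moved. The work goes in short steps, Python scripts to look and compute and a tool call to move; the robot and the scene stay as the last step left them, time stands still between calls to the robot, and variables do not carry over. Pictures are saved under pics/ and viewed, on a budget of 10 in all, crops included, one or two more only if the job needs it, and the job is handed in when it is done.

Besides the shell and the picture viewer there is one more tool, called after ">>>" as name(argument=value, ...) on one line, values as JSON. arm_command: Moves the arm, as the interface text tells. Its arguments: {"type":"object","properties":{"targets":{"type":"array","items":{"type":"object","properties":{"slide":{"type":"array","items":{"type":"number"}},"turn":{"type":"array","items":{"type":"number"}}}}},"grip":{"type":"number"},"grip_force":{"type":"number"}},"required":["targets"]}

```bash
mkdir -p pics; python3 - <<'E'
from cell import arm
import cv2,numpy as np
s=arm.read_state(); print({k:np.round(v,3) for k,v in s.items()})
for n in("top","side"):
    p,d=arm.read_camera(n); c=arm.camera_params(n); np.savez(n+"0.npz",p=p,d=d,**c)
    print(n,c['mtx'].round(1).tolist(),c['R'].round(3).tolist(),c['t'].round(3))
    cv2.imwrite(f"pics/{n}0.png",p[:,:,::-1])
E
```

```text
{'time': np.float64(0.0), 'joint_positions': array([-1.453,  0.207,  1.543, -0.   ,  1.393, -0.151]), 'qd': array([ 0.001,  0.   , -0.001,  0.   , -0.001, -0.   ]), 'tau': array([-3.0000e-03, -3.8304e+01, -2.9160e+01, -0.0000e+00,  1.1000e-02,
       -0.0000e+00]), 'ee_pos': array([ 0.152, -0.554,  0.202]), 'eef_rot': array([ 0.991,  0.134,  0.   , -0.001]), 'contact_force': array([-0.146, -0.701,  0.558]), 'wrist_torque': array([ 0.052,  0.006, -0.003]), 'width': np.float64(0.085)}
top [[383.8, 0.0, 253.1], [0.0, 383.8, 190.9], [0.0, 0.0, 1.0]] [[-0.007, -1.0, -0.002], [-0.995, 0.007, -0.1], [0.1, 0.002, -0.995]] [0.103 0.469 1.219]
side [[474.3, 0.0, 260.6], [0.0, 474.3, 190.7], [0.0, 0.0, 1.0]] [[0.999, 0.042, 0.0], [0.024, -0.554, -0.832], [-0.035, 0.831, -0.555]] [-0.458  0.141  1.59 ]
```

View pics/top0.png

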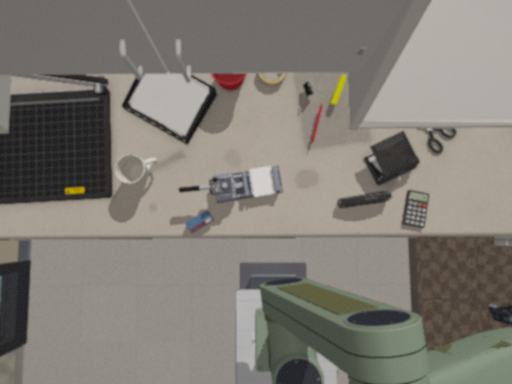

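View pics/side0.png

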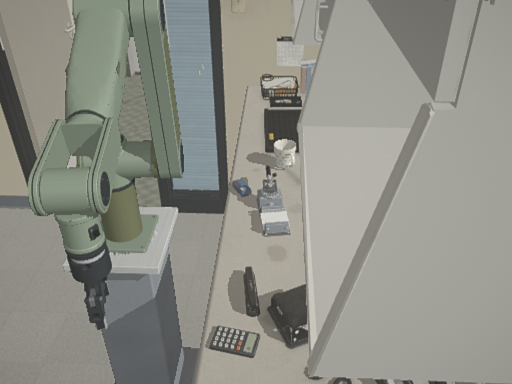

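Top view: the pad is at about (265,181), housing (230,186), handle grip (190,189), mug (131,168), staple box (199,220) and stapler (363,200). The side view agrees: pad (275,222), grip (269,172).

```bash
cat > h.py <<'E'
import numpy as np,cv2
def ray(c,uv):
    q=np.linalg.inv(c['mtx'])@[uv[0],uv[1],1.]
    return -c['R'].T@c['t'], c['R'].T@q
def onz(c,uv,z):
    o,d=ray(c,uv); return o+d*(z-o[2])/d[2]
def proj(c,X):
    q=c['mtx']@(c['R']@np.array(X)+c['t']); return q[:2]/q[2]
E
python3 - <<'E'
from h import *
c=np.load('top0.npz'); p=c['p'].astype(int)
def comp(m,x0,y0,x1,y1):
    z=np.zeros(m.shape,np.uint8); z[y0:y1,x0:x1]=m[y0:y1,x0:x1]
    n,l,s,ce=cv2.connectedComponentsWithStats(z); i=1+np.argmax(s[1:,4]); 
    pts=np.argwhere(l==i)[:,::-1].astype(np.float32); return cv2.minAreaRect(pts)
r=comp(p.min(2)>205,240,160,290,205); print('pad',r,onz(c,r[0],.028)); print([onz(c,q,.028).round(3)[:2].tolist() for q in cv2.boxPoints(r)])
r=comp(p.max(2)<60,172,180,206,198); print('grip',r,onz(c,r[0],.074)); 
b=cv2.boxPoints(r);print([onz(c,q,.074).round(3)[:2].tolist() for q in b])
im=cv2.resize(c['p'][150:240,170:300,::-1],None,fx=6,fy=6,interpolation=cv2.INTER_CUBIC)
s=np.load('side0.npz'); i2=cv2.resize(s['p'][155:245,225:305,::-1],None,fx=6,fy=6,interpolation=cv2.INTER_CUBIC)
out=np.hstack([im,i2]);print(out.shape)
cv2.imwrite('pics/z0.png',cv2.resize(out,(800,int(800*out.shape[0]/out.shape[1]))))
E
```

```text
pad ((256.0, 190.0), (0.0, 0.0), 0.0) [0.47253191 0.09031061 0.028     ]
[[0.473, 0.09], [0.473, 0.09], [0.473, 0.09], [0.473, 0.09]]
grip ((188.52969360351562, 188.7970428466797), (2.686600685119629, 17.214143753051758), 84.2894058227539) [0.47303596 0.30031299 0.074     ]
[[0.475, 0.327], [0.48, 0.274], [0.471, 0.273], [0.466, 0.326]]
(540, 1260, 3)
```

View pics/z0.png

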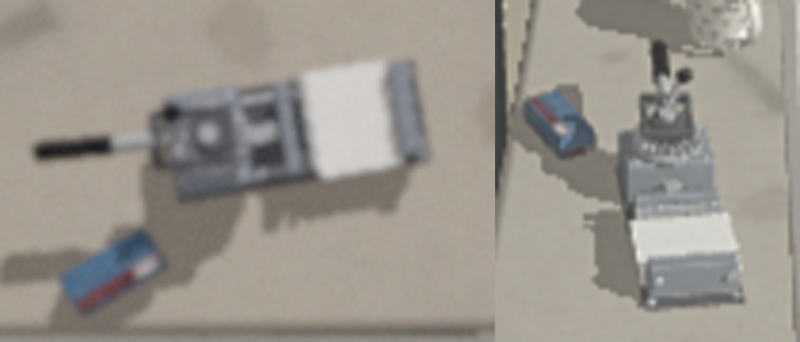

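Zoom: the knob (black) is at crop (172,112) in the top view and (685,75) in the side view, leaning away from the robot. The shaft is at about (208,133), and the press is yawed about +0.15 rad.

```bash
python3 - <<'E'
from h import *
c=np.load('top0.npz'); p=c['p'].astype(int); s=np.load('side0.npz')
print(p[182,262],p[182,276],p[195,300])
m=np.zeros(p.shape[:2],np.uint8); m[160:205,244:278]=(p.min(2)>.87*p[182,262].min())[160:205,244:278]&((p.max(2)-p.min(2))[160:205,244:278]<22)
n,l,st,ce=cv2.connectedComponentsWithStats(m); i=1+np.argmax(st[1:,4]); r=cv2.minAreaRect(np.argwhere(l==i)[:,::-1].astype(np.float32))
P=onz(c,r[0],.028); b=[onz(c,q,.028)[:2] for q in cv2.boxPoints(r)]; print(r,P.round(4),np.round(b,3).tolist(),[np.linalg.norm(b[k]-b[k-1]).round(3) for k in range(4)])
def tri(u,v):
    o1,d1=ray(c,u);o2,d2=ray(s,v); A=np.c_[d1,-d2]; t=np.linalg.lstsq(A,o2-o1,rcond=None)[0]
    a,b=o1+t[0]*d1,o2+t[1]*d2; return ((a+b)/2).round(4),np.linalg.norm(a-b).round(4)
k=800/1260*6
T=lambda x,y:(170+x/k,150+y/k); S=lambda x,y:(225+(x-495.2)/k,155+y/k)
print('knob',tri(T(172,112),S(685,75)))
print('grip',tri(T(37,152),S(657,43)))
print('tip z',onz(c,T(37,152),.074),'griproot',onz(c,T(108,144),.074),'shafttop',onz(c,T(208,133),.079))
for n,X in dict(base1=(165,97),base2=(415,60),base3=(428,158),base4=(182,198)).items(): print(n,onz(c,T(*X),.004).round(3))
E
```

```text
[209 205 203] [130 134 142] [171 162 149]
((261.6621398925781, 180.47296142578125), (27.783430099487305, 21.207469940185547), 80.53767395019531) [0.5034 0.0718 0.028 ] [[0.543, 0.113], [0.554, 0.045], [0.464, 0.031], [0.453, 0.099]] [np.float64(0.091), np.float64(0.069), np.float64(0.091), np.float64(0.068)]
knob (array([0.4989, 0.2142, 0.1095]), np.float64(0.0034))
grip (array([0.4704, 0.3273, 0.0765]), np.float64(0.0017))
tip z [0.46978409 0.32769647 0.074     ] griproot [0.47593564 0.2697937  0.074     ] shafttop [0.48380183 0.18777305 0.079     ]
base1 [0.524 0.231 0.004]
base2 [0.555 0.014 0.004]
base3 [0.47  0.004 0.004]
base4 [0.436 0.216 0.004]
```

```bash
cat > plan.py <<'E'
import sys,json,numpy as np
from scipy.spatial.transform import Rotation as Ro
from cell import arm
def plan(tg):  # world x,y,z(m), yaw of tool x; tool down
    s=arm.read_state(); R=Ro.from_quat(s['eef_rot']); p=s['ee_pos']
    print('t',round(s['time'],2),'p',p.round(4),'tool x yaw',round(np.arctan2(*R.as_matrix()[1::-1,0]),3),'F',s['contact_force'].round(1),'j',s['joint_positions'].round(2))
    for x,y,z,yw in tg:
        T=Ro.from_euler('z',yw)*Ro.from_euler('x',np.pi)
        print((R.inv().apply(np.array([x,y,z])-p)*1000).round(0).tolist(),(R.inv()*T).as_rotvec().round(2).tolist())
E
python3 - <<'E'
from plan import *
plan([(.5417,.2227,.2,1.68),(.5417,.2227,.103,1.68),(.492,.2173,.103,1.68)])
E
```

```text
t 0.1 p [ 0.152  -0.5538  0.2018] tool x yaw 0.268 F [-0.6  0.   0.4] j [-1.45  0.21  1.54 -0.    1.39 -0.15]
[581.0, -646.0, 3.0] [-0.0, -0.0, -1.41]
[581.0, -645.0, 100.0] [-0.0, -0.0, -1.41]
[532.0, -653.0, 100.0] [-0.0, -0.0, -1.41]
```

>>> arm_command(targets=[{"slide":[581,-646,3],"turn":[0,0,-1.41]},{"slide":[581,-646,3],"turn":[0,0,-1.41]},{"slide":[581,-646,3],"turn":[0,0,-1.41]},{"slide":[581,-646,3],"turn":[0,0,-1.41]},{"slide":[581,-646,3],"turn":[0,0,-1.41]},{"slide":[581,-646,3],"turn":[0,0,-1.41]},{"slide":[581,-646,3],"turn":[0,0,-1.41]},{"slide":[581,-646,3],"turn":[0,0,-1.41]},{"slide":[581,-646,3],"turn":[0,0,-1.41]},{"slide":[581,-646,3],"turn":[0,0,-1.41]},{"slide":[581,-646,3],"turn":[0,0,-1.41]},{"slide":[581,-646,3],"turn":[0,0,-1.41]}], grip=0)

```text
time: 1.6
ee_pos: [0.4886, 0.118, 0.2]
eef_rot: [0.668, 0.744, -0.0, 0.0]
contact_force: [1.3, -0.9, 0.5]
width: -0.0001
```

```bash
python3 - <<'E'
from plan import *
plan([(.5417,.2227,.2,1.68)])
E
```

```text
t 1.6 p [0.4886 0.118  0.2   ] tool x yaw 1.678 F [ 1.3 -0.9  0.5] j [ 0.06  0.05  1.72 -0.    1.37 -0.04]
[98.0, 64.0, -0.0] [-0.0, 0.0, -0.0]
```

>>> arm_command(targets=[{"slide":[98,64,0],"turn":[0,0,0]},{"slide":[98,64,0],"turn":[0,0,0]},{"slide":[98,64,0],"turn":[0,0,0]}])

```text
time: 1.98
ee_pos: [0.5417, 0.2233, 0.199]
eef_rot: [0.667, 0.745, -0.0, -0.001]
contact_force: [0.1, -1.1, -0.1]
width: -0.0004
```

```bash
python3 - <<'E'
from plan import *
import cv2
p,d=arm.read_camera('wrist'); c=arm.camera_params('wrist'); np.savez('wrist1.npz',p=p,d=d,**c); cv2.imwrite('pics/w1.png',p[:,:,::-1])
print(c)
plan([(.5417,.2227,.103,1.68),(.492,.2173,.103,1.68)])
E
```

```text
{'mtx': array([[297.31863964,   0.        , 257.40435377],
       [  0.        , 297.31863964, 190.46741304],
       [  0.        ,   0.        ,   1.        ]]), 'R': array([[ 0.99410385,  0.1083764 , -0.0034761 ],
       [ 0.10435439, -0.94751866,  0.30218961],
       [ 0.02945656, -0.3007706 , -0.9532415 ]]), 't': array([-0.56128737,  0.11383729,  0.4266561 ])}
t 2.02 p [0.541  0.2214 0.199 ] tool x yaw 1.681 F [-0.   0.  -0.2] j [ 0.24  0.23  1.52 -0.    1.39  0.13]
[1.0, 1.0, 96.0] [-0.0, 0.0, 0.0]
[1.0, -49.0, 96.0] [-0.0, 0.0, 0.0]
```

View pics/w1.png

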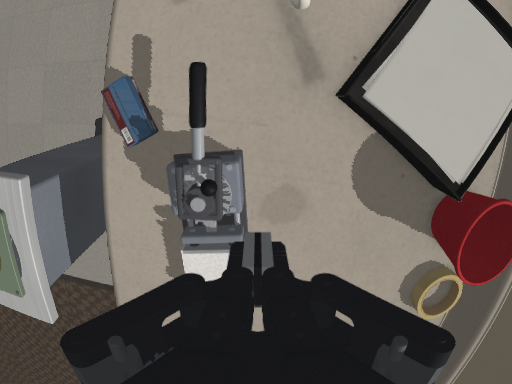

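Wrist view: the knob is at (208,187), grip from (197,66) to (199,128), shaft about (197,206) and the closed fingertips at (258,240). I'll check these against the map.

```bash
cat >> h.py <<'E'
def wz(c,uv,z):
    K=c['mtx']; v=np.array([uv[0]-K[0,2],uv[1]-K[1,2]]); r=np.linalg.norm(v); th=r/K[0,0]
    q=np.r_[v/r*np.sin(th),np.cos(th)]; o=-c['R'].T@c['t']; d=c['R'].T@q; return o+d*(z-o[2])/d[2]
E
python3 - <<'E'
from h import *
c=np.load('wrist1.npz')
for n,u,z in [('knob',(208,187),.110),('tip',(197,64),.074),('root',(199,128),.074),('shaft',(197,206),.079),('fingertip',(258,237),.19)]: print(n,wz(c,u,z).round(4))
E
```

```text
knob [0.4958 0.2132 0.11  ]
tip [0.4692 0.3272 0.074 ]
root [0.4771 0.2627 0.074 ]
shaft [0.4806 0.1809 0.079 ]
fingertip [0.5431 0.2074 0.19  ]
```

>>> arm_command(targets=[{"slide":[-3,1,50],"turn":[0,0,0]},{"slide":[-4,1,96],"turn":[0,0,0]},{"slide":[-4,-10,96],"turn":[0,0,0]},{"slide":[-4,-20,96],"turn":[0,0,0]},{"slide":[-4,-28,96],"turn":[0,0,0]},{"slide":[-4,-36,96],"turn":[0,0,0]},{"slide":[-4,-43,96],"turn":[0,0,0]},{"slide":[-4,-49,96],"turn":[0,0,0]},{"slide":[-4,-49,96],"turn":[0,0,0]},{"slide":[-4,-30,96],"turn":[0,0,0]},{"slide":[-4,1,50],"turn":[0,0,0]},{"slide":[-4,1,0],"turn":[0,0,0]}])

```text
time: 3.52
ee_pos: [0.5442, 0.2161, 0.2004]
eef_rot: [0.669, 0.744, -0.0, -0.0]
contact_force: [1.1, 0.5, -0.3]
width: -0.0003
```

```bash
python3 - <<'E'
from plan import *
import cv2
p,d=arm.read_camera('wrist'); c=arm.camera_params('wrist'); np.savez('wrist2.npz',p=p,d=d,**c); cv2.imwrite('pics/w2.png',cv2.resize(p[40:270,90:280,::-1],None,fx=2.5,fy=2.5))
plan([])
E
```

```text
t 3.58 p [0.5483 0.2174 0.2096] tool x yaw 1.677 F [2.1 0.4 5.2] j [ 0.23  0.22  1.51 -0.    1.4   0.12]
```

View pics/w2.png

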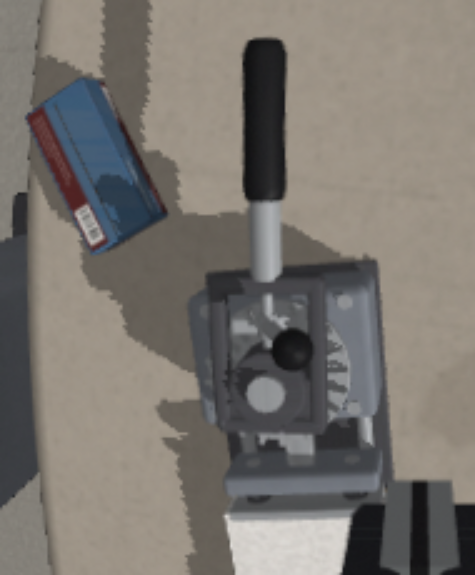

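The knob is still at crop (292,350), so it leans away from the robot and hasn't flipped. I'll repeat the push, hold it at the end and look.

>>> arm_command(targets=[{"slide":[-3,-2,50],"turn":[0,0,0]},{"slide":[-4,-5,106],"turn":[0,0,0]},{"slide":[-4,-5,106],"turn":[0,0,0]},{"slide":[-4,-20,106],"turn":[0,0,0]},{"slide":[-4,-30,106],"turn":[0,0,0]},{"slide":[-4,-40,106],"turn":[0,0,0]},{"slide":[-4,-48,106],"turn":[0,0,0]},{"slide":[-4,-55,106],"turn":[0,0,0]},{"slide":[-4,-55,106],"turn":[0,0,0]}])

```text
time: 4.7
ee_pos: [0.488, 0.2065, 0.0943]
eef_rot: [0.668, 0.744, -0.0, -0.0]
contact_force: [0.7, 0.1, 0.1]
width: -0.0002
```

```bash
python3 - <<'E'
from plan import *
import cv2
p,d=arm.read_camera('wrist'); c=arm.camera_params('wrist'); np.savez('wrist3.npz',p=p,d=d,**c)
q,d=arm.read_camera('side')
a=cv2.resize(p[60:290,130:330,::-1],(400,460)); b=cv2.resize(q[140:220,240:310,::-1],(400,460))
cv2.imwrite('pics/w3.png',np.hstack([a,b]))
plan([])
E
```

```text
t 4.8 p [0.4888 0.2065 0.0944] tool x yaw 1.678 F [0.7 0.4 0.3] j [ 0.24  0.23  1.75 -0.    1.16  0.13]
```

View pics/w3.png

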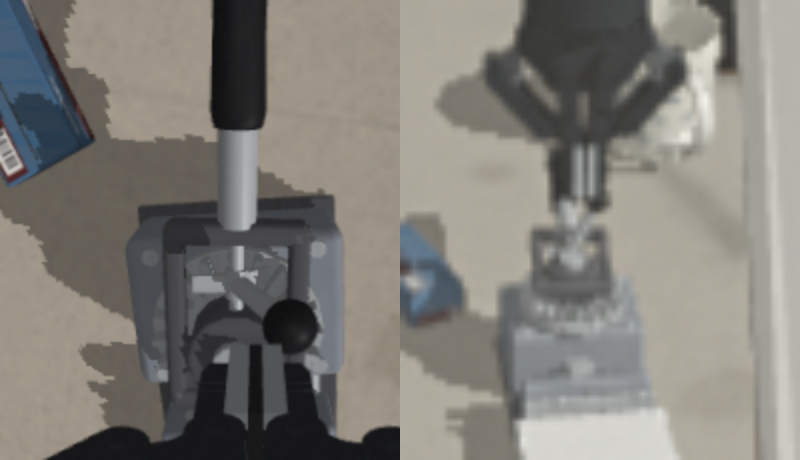

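```bash
python3 - <<'E'
from h import *
c=np.load('wrist3.npz')
g=c['p'].max(2)<45
print(-c['R'].T@c['t'])
for z in (.105,.11,.113): print('knob',wz(c,(275,222),z).round(4))
for n,u,z in [('fingL',(243,233),.094),('fingR',(268,233),.094),('rodroot',(248,120),.074),('rodend',(248,170),.074)]: print(n,wz(c,u,z).round(4))
d=c['d']; print(d[215:230:4,268:282:4].round(3), d[236:246:4,246:266:6].round(3))
E
```

```text
[0.48086154 0.28195997 0.26577327]
knob [0.4985 0.2131 0.105 ]
knob [0.4979 0.2152 0.11  ]
knob [0.4976 0.2165 0.113 ]
fingL [0.4803 0.1986 0.094 ]
fingR [0.4962 0.2003 0.094 ]
rodroot [0.4761 0.2681 0.074 ]
rodend [0.4794 0.2351 0.074 ]
[[0.164 0.163 0.162 0.163]
 [0.162 0.16  0.161 0.161]
 [0.161 0.161 0.161 0.162]
 [0.162 0.161 0.159 0.161]] [[0.148 0.149 0.149 0.147]
 [0.142 0.142 0.144 0.142]
 [0.14  0.139 0.139 0.139]]
```

The finger is passing on the −y side of the knob (finger edge y≈0.203, ball about 0.2155). I'll back out, shift 12 mm outward and sweep again.

>>> arm_command(targets=[{"slide":[0,30,-6],"turn":[0,0,0]},{"slide":[0,58,-6],"turn":[0,0,0]},{"slide":[13,58,-6],"turn":[0,0,0]},{"slide":[13,42,-6],"turn":[0,0,0]},{"slide":[13,32,-6],"turn":[0,0,0]},{"slide":[13,24,-6],"turn":[0,0,0]},{"slide":[13,16,-6],"turn":[0,0,0]},{"slide":[13,8,-6],"turn":[0,0,0]},{"slide":[13,0,-6],"turn":[0,0,0]},{"slide":[13,-6,-6],"turn":[0,0,0]},{"slide":[13,-6,-6],"turn":[0,0,0]}])

```text
time: 6.18
ee_pos: [0.4808, 0.2187, 0.1003]
eef_rot: [0.668, 0.744, -0.0, -0.0]
contact_force: [0.6, -0.1, -0.5]
width: 0.0002
```

```bash
python3 - <<'E'
from plan import *
import cv2
p,d=arm.read_camera('wrist'); c=arm.camera_params('wrist'); np.savez('wrist4.npz',p=p,d=d,**c)
cv2.imwrite('pics/w4.png',cv2.resize(p[40:290,130:330,::-1],(400,500)))
plan([])
E
```

```text
t 6.22 p [0.4812 0.2188 0.1004] tool x yaw 1.678 F [-0.3 -0.   0.6] j [ 0.26  0.22  1.75 -0.    1.17  0.16]
```

View pics/w4.png

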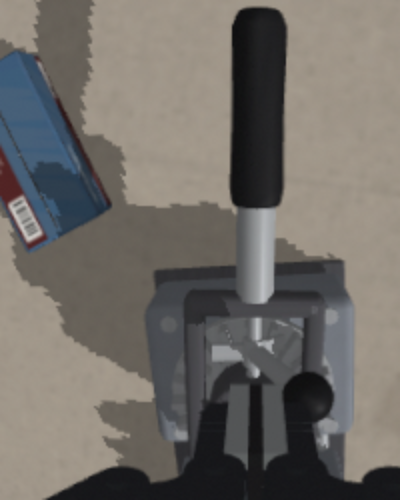

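```bash
python3 - <<'E'
from h import *
c=np.load('wrist4.npz'); K=c['mtx']; d=c['d']
def pt(u,v):
    w=np.array([u-K[0,2],v-K[1,2]]); r=np.linalg.norm(w); th=r/K[0,0]; q=np.r_[w/r*np.tan(th),1]*d[v,u]
    return (c['R'].T@(q-c['t'])).round(4)
for n,u,v in [('ball',285,237),('ballL',276,237),('ballbot',285,245),('ftip',250,233),('ftip2',250,240),('f3',250,250),('f4',265,240),('f4',265,234),('arm',268,218),('rod',257,170)]: print(n,u,v,pt(u,v),d[v,u])
E
```

```text
ball 285 237 [0.4974 0.2193 0.1176] 0.17016323
ballL 276 237 [0.4925 0.2179 0.1157] 0.17232281
ballbot 285 245 [0.4945 0.2262 0.1409] 0.14579158
ftip 250 233 [0.4767 0.228  0.1345] 0.15080723
ftip2 250 240 [0.4768 0.2284 0.1432] 0.14247413
f3 250 250 [0.4771 0.2282 0.1528] 0.13332354
f4 265 240 [0.484  0.2293 0.1435] 0.14213257
f4 265 234 [0.4843 0.2288 0.1358] 0.14960322
arm 268 218 [0.4913 0.2047 0.0561] 0.23306194
rod 257 170 [0.478  0.2485 0.0818] 0.19496848
```

```bash
python3 - <<'E'
from h import *
from cell import arm
c=np.load('wrist4.npz'); K=c['mtx']; d=c['d']
def pt(u,v):
    w=np.array([u-K[0,2],v-K[1,2]]); r=np.linalg.norm(w); th=r/K[0,0]; q=np.r_[w/r*np.tan(th),1]*d[v,u]
    return (c['R'].T@(q-c['t'])).round(4)
for v in range(216,240,2): print(v,pt(250,v),c['p'][v,250])
s=arm.camera_params('side')
for uv in [(271,174),(271,176)]:
    o,e=ray(s,uv); print(o+e*(.21-o[1])/e[1])
q,dd=arm.read_camera('side'); np.savez('side4.npz',p=q,d=dd)
for y,h in [(.10,),]and[]: pass
print('tcp px now',proj(s,[.481,.219,.1]),'tip',proj(s,[.481,.219,.092]),'z.132',proj(s,[.481,.219,.132]))
a=cv2.resize(q[140:220,235:305,::-1],(525,600),interpolation=cv2.INTER_NEAREST); cv2.imwrite('pics/s4.png',a)
E
```

```text
216 [0.4767 0.2138 0.0778] [102 103 105]
218 [0.4768 0.2119 0.0769] [148 150 151]
220 [0.4774 0.2017 0.0567] [92 93 94]
222 [0.4774 0.2029 0.0632] [41 40 43]
224 [0.4775 0.2034 0.0681] [41 40 42]
226 [0.4776 0.2034 0.0718] [42 42 44]
228 [0.4776 0.2033 0.0749] [42 42 44]
230 [0.4777 0.2034 0.0787] [43 42 45]
232 [0.4767 0.2278 0.1329] [68 70 71]
234 [0.4767 0.2274 0.1345] [83 85 86]
236 [0.4768 0.2279 0.1377] [84 85 86]
238 [0.4768 0.2278 0.1399] [83 84 86]
[0.4869825  0.21       0.11496159]
[0.48708678 0.21       0.10660207]
tcp px now [269.33920704 176.19922224] tip [269.31576594 178.08912718] z.132 [269.43420791 168.53991343]
```

View pics/s4.png

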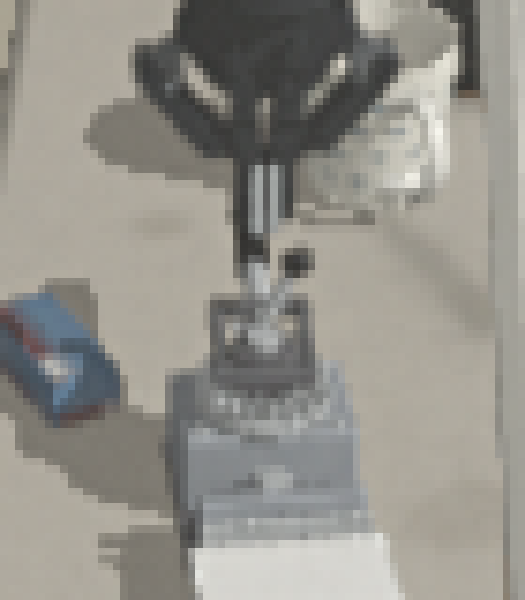

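Both cameras put the closed fingertips at z≈0.128, while the reported TCP is 0.100. The finger really ends about 28 mm behind the reported TCP, so it passed over the ball. I'll back out, go 27 mm lower and sweep again.

>>> arm_command(targets=[{"slide":[0,34,0],"turn":[0,0,0]},{"slide":[0,64,0],"turn":[0,0,0]},{"slide":[0,64,14],"turn":[0,0,0]},{"slide":[-1,64,27],"turn":[0,0,0]},{"slide":[-1,50,27],"turn":[0,0,0]},{"slide":[-1,42,27],"turn":[0,0,0]},{"slide":[-1,36,27],"turn":[0,0,0]},{"slide":[-1,30,27],"turn":[0,0,0]},{"slide":[-1,30,27],"turn":[0,0,0]}])

```text
time: 7.4
ee_pos: [0.5108, 0.2211, 0.0738]
eef_rot: [0.668, 0.744, 0.0, 0.0]
contact_force: [0.7, -0.1, 0.1]
width: 0.0002
```

```bash
cat >> h.py <<'E'
def wpt(c,u,v):
    K=c['mtx']; w=np.array([u-K[0,2],v-K[1,2]]); r=np.linalg.norm(w); th=r/K[0,0]; q=np.r_[w/r*np.tan(th),1]*c['d'][v,u]
    return (c['R'].T@(q-c['t'])).round(4)
E
python3 - <<'E'
from plan import *
from h import *
p,d=arm.read_camera('wrist'); c=arm.camera_params('wrist'); c=dict(p=p,d=d,**c); np.savez('wrist5.npz',**c)
cv2.imwrite('pics/w5.png',cv2.resize(p[60:260,120:340,::-1],(440,400)))
plan([])
for v in range(214,240,2): print(v,wpt(c,250,v),p[v,250])
E
```

```text
t 7.45 p [0.5109 0.2211 0.0735] tool x yaw 1.678 F [-0.9 -0.4  0.1] j [0.25 0.31 1.7  0.   1.13 0.15]
214 [0.5063 0.2162 0.0474] [114 118 126]
216 [0.5065 0.2145 0.0471] [114 119 126]
218 [0.5066 0.2134 0.0482] [114 119 126]
220 [0.5067 0.2118 0.0482] [114 118 125]
222 [0.5069 0.2103 0.0481] [113 118 125]
224 [0.507  0.2109 0.0532] [105 107 109]
226 [0.5071 0.2103 0.0551] [119 121 123]
228 [0.5072 0.2089 0.0554] [145 148 151]
230 [0.5074 0.2074 0.0555] [143 147 148]
232 [0.5064 0.2297 0.1055] [101 105 106]
234 [0.5064 0.23   0.1085] [82 84 85]
236 [0.5065 0.2303 0.1112] [82 84 85]
238 [0.5065 0.2304 0.1137] [83 85 86]
```

View pics/w5.png

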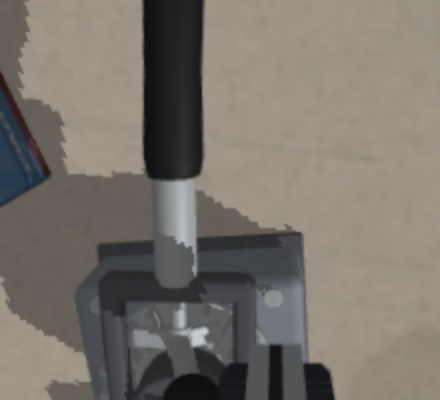

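The fingertip is now at z≈0.105 and the ball is on the robot side of the finger at crop (190,390), so they're in contact. I'll carry on sweeping.

>>> arm_command(targets=[{"slide":[0,-8,2],"turn":[0,0,0]},{"slide":[0,-15,2],"turn":[0,0,0]},{"slide":[0,-22,2],"turn":[0,0,0]},{"slide":[0,-28,2],"turn":[0,0,0]},{"slide":[0,-28,2],"turn":[0,0,0]},{"slide":[0,-10,2],"turn":[0,0,0]},{"slide":[0,10,-40],"turn":[0,0,0]},{"slide":[0,20,-90],"turn":[0,0,0]},{"slide":[0,20,-90],"turn":[0,0,0]}])

```text
time: 8.57
ee_pos: [0.5349, 0.2242, 0.1689]
eef_rot: [0.668, 0.744, 0.004, 0.002]
contact_force: [0.1, -0.2, -0.5]
width: -0.0003
```

```bash
python3 - <<'E'
from plan import *
from h import *
p,d=arm.read_camera('wrist'); c=arm.camera_params('wrist'); c=dict(p=p,d=d,**c); np.savez('wrist6.npz',**c)
cv2.imwrite('pics/w6.png',cv2.resize(p[60:260,140:340,::-1],(400,400)))
plan([])
E
```

```text
t 8.62 p [0.5324 0.2236 0.1659] tool x yaw 1.678 F [-1.  -0.1 -0.6] j [0.25 0.24 1.58 0.   1.32 0.14]
```

View pics/w6.png

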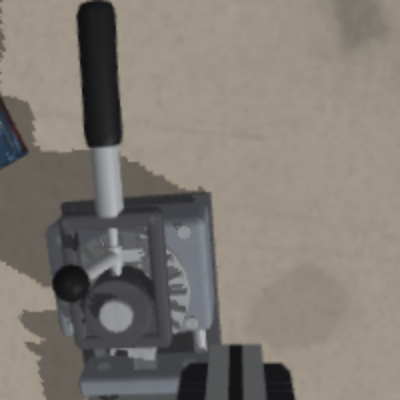

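Flipped: the knob is now at crop (70,283), on the robot side of the handle. Next I'll position over the grip with the fingers partly open.

```bash
python3 - <<'E'
from plan import *
from h import *
c=np.load('wrist6.npz')
a=wz(c,(189,62),.074);b=wz(c,(191.5,130),.074);k=wz(c,(175,201.5),.110);print(a,b,k)
h=np.arctan2(-(a-b)[0],(a-b)[1]);print('handle world yaw',h)
S=np.array([.484,.189])
for n,th in [('meas',h)]:
    g=S+.112*np.array([-np.sin(th),np.cos(th)]);print(g)
    plan([(g[0],g[1],.13,th+np.pi/2)])
E
```

```text
[0.46123025 0.32790453 0.074     ] [0.46872134 0.26678224 0.074     ] [0.46506354 0.21089157 0.11      ]
handle world yaw 0.12195080251119632
[0.47037534 0.3001682 ]
t 8.62 p [0.5324 0.2236 0.1659] tool x yaw 1.678 F [-1.  -0.1 -0.6] j [0.25 0.24 1.58 0.   1.32 0.14]
[83.0, -54.0, 36.0] [0.0, -0.0, -0.02]
```

>>> arm_command(targets=[{"slide":[40,-26,0],"turn":[0,0,0]},{"slide":[84,-55,15],"turn":[0,0,0]},{"slide":[84,-55,36],"turn":[0,0,-0.02]},{"slide":[84,-55,36],"turn":[0,0,-0.02]}], grip=0.45)

```text
time: 9.12
ee_pos: [0.4633, 0.2998, 0.1236]
eef_rot: [0.66, 0.751, -0.004, -0.002]
contact_force: [-0.2, -0.1, 0.3]
width: 0.0384
```

```bash
python3 - <<'E'
from plan import *
from h import *
p,d=arm.read_camera('wrist'); c=arm.camera_params('wrist'); c=dict(p=p,d=d,**c); np.savez('wrist7.npz',**c)
plan([]); print('width',arm.read_state()['width'])
cv2.imwrite('pics/w7.png',p[80:300,120:400,::-1])
# scan for finger pixels (near) : world points with z>.1
pts=[]
for v in range(190,260,2):
    for u in range(150,360,3):
        if d[v,u]>0.02:
            w=wpt(c,u,v); pts.append((u,v,*w))
P=np.array(pts); f=P[(P[:,4]>.11)&(P[:,4]<.2)]
for s_ in (f[f[:,0]<258],f[f[:,0]>258]):
    lo=s_[s_[:,4]<s_[:,4].min()+.006]; print(len(s_),lo.min(0).round(3),lo.max(0).round(3))
bl=P[(P[:,4]>.06)&(P[:,4]<.095)]
for y0 in np.arange(.27,.33,.01):
    q=bl[abs(bl[:,3]-y0)<.005]
    if len(q): print(y0.round(3),q[:,2].min(),q[:,2].max(),q[:,4].max())
E
```

```text
t 9.18 p [0.465  0.3    0.1252] tool x yaw 1.698 F [ 0.5 -0.5  0.5] j [0.42 0.24 1.67 0.   1.24 0.29]
width 0.03831453730112429
115 [2.07e+02 2.34e+02 4.39e-01 2.92e-01 1.57e-01] [2.22e+02 2.58e+02 4.47e-01 3.07e-01 1.62e-01]
114 [2.94e+02 2.34e+02 4.83e-01 2.99e-01 1.58e-01] [3.15e+02 2.58e+02 4.94e-01 3.13e-01 1.64e-01]
0.27 0.464 0.4816 0.0859
0.28 0.4627 0.4806 0.086
0.29 0.4615 0.4793 0.0851
0.3 0.4603 0.4752 0.0847
0.31 0.4599 0.4738 0.086
```

>>> arm_command(targets=[{"slide":[0,4,40],"turn":[0,0,0]},{"slide":[0,4,75],"turn":[0,0,0]},{"slide":[0,4,94],"turn":[0,0,0]},{"slide":[0,4,94],"turn":[0,0,0]}])

```text
time: 9.68
ee_pos: [0.4705, 0.3004, 0.0321]
eef_rot: [0.661, 0.75, -0.001, -0.001]
contact_force: [0.3, 1.2, 0.1]
width: 0.0386
```

```bash
python3 - <<'E'
from plan import *
S=np.array([.4835,.190])
def pose(th,r=.110): return (S[0]-r*np.sin(th),S[1]+r*np.cos(th),.031,th+np.pi/2)
h0=.155
print('cw to -.45'); plan([pose(h0+a) for a in (-.1,-.2,-.3,-.4,-.45)])
E
```

```text
cw to -.45
t 9.68 p [0.4705 0.3004 0.0321] tool x yaw 1.697 F [0.3 1.2 0.1] j [0.41 0.37 1.72 0.   1.05 0.29]
[-1.0, 7.0, 1.0] [-0.0, 0.0, 0.07]
[-3.0, 18.0, 1.0] [-0.0, 0.0, 0.17]
[-5.0, 28.0, 1.0] [-0.0, 0.0, 0.27]
[-9.0, 39.0, 1.0] [-0.0, 0.0, 0.37]
[-11.0, 44.0, 1.0] [-0.0, 0.0, 0.42]
```

>>> arm_command(targets=[{"slide":[-1,7,1],"turn":[0,0,0.07]},{"slide":[-3,18,1],"turn":[0,0,0.17]},{"slide":[-5,28,1],"turn":[0,0,0.27]},{"slide":[-9,39,1],"turn":[0,0,0.37]},{"slide":[-13,49,1],"turn":[0,0,0.47]},{"slide":[-13,49,1],"turn":[0,0,0.47]}])

```text
time: 10.42
ee_pos: [0.5238, 0.2949, 0.0344]
eef_rot: [0.817, 0.576, 0.002, 0.0]
contact_force: [-0.1, 0.4, 0.7]
width: 0.0385
```

```bash
python3 - <<'E'
from plan import *
S=np.array([.4835,.190])
def pose(th,r=.110): return (S[0]-r*np.sin(th),S[1]+r*np.cos(th),.031,th+np.pi/2)
h0=.155
plan([pose(h0+a) for a in (-.38,-.26,-.14,-.02,.1,.22,.34,.46,.58,.68,.78)])
E
```

```text
t 10.43 p [0.5238 0.2949 0.0344] tool x yaw 1.228 F [-0.1  0.4  0.7] j [0.37 0.44 1.61 0.   1.08 0.71]
[-3.0, -16.0, 3.0] [0.0, -0.0, -0.12]
[-6.0, -29.0, 3.0] [0.0, -0.0, -0.24]
[-9.0, -41.0, 3.0] [0.0, -0.0, -0.36]
[-15.0, -53.0, 3.0] [0.0, -0.0, -0.48]
[-21.0, -65.0, 3.0] [0.0, -0.0, -0.6]
[-30.0, -75.0, 3.0] [0.0, -0.0, -0.72]
[-39.0, -84.0, 3.0] [0.0, -0.0, -0.84]
[-49.0, -93.0, 3.0] [0.0, -0.0, -0.96]
[-60.0, -100.0, 3.0] [0.0, -0.0, -1.08]
[-70.0, -104.0, 3.0] [0.0, -0.0, -1.18]
[-81.0, -108.0, 3.0] [0.0, -0.0, -1.28]
```

>>> arm_command(targets=[{"slide":[-3,-16,3],"turn":[0,0,-0.12]},{"slide":[-6,-29,3],"turn":[0,0,-0.24]},{"slide":[-9,-41,3],"turn":[0,0,-0.36]},{"slide":[-15,-53,3],"turn":[0,0,-0.48]},{"slide":[-21,-65,3],"turn":[0,0,-0.6]},{"slide":[-30,-75,3],"turn":[0,0,-0.72]}])

```text
time: 11.18
ee_pos: [0.4432, 0.293, 0.0311]
eef_rot: [0.56, 0.829, 0.003, 0.002]
contact_force: [3.4, 3.1, -2.3]
width: 0.0384
```

```bash
python3 - <<'E'
from plan import *
S=np.array([.4835,.190])
def pose(th,r=.110): return (S[0]-r*np.sin(th),S[1]+r*np.cos(th),.031,th+np.pi/2)
h0=.155
plan([pose(h0+a) for a in (.34,.46,.58,.68,.78)])
E
```

```text
t 11.18 p [0.4432 0.293  0.0311] tool x yaw 1.954 F [ 3.4  3.1 -2.3] j [0.42 0.32 1.8  0.   1.02 0.04]
[-1.0, -13.0, 0.0] [0.01, -0.0, -0.11]
[-4.0, -26.0, -0.0] [0.01, 0.0, -0.23]
[-7.0, -39.0, -0.0] [0.01, 0.0, -0.35]
[-12.0, -49.0, -0.0] [0.01, 0.0, -0.45]
[-17.0, -59.0, -0.0] [0.01, 0.0, -0.55]
```

Driving at about 4–5 N, which is the force expected for loosening.

>>> arm_command(targets=[{"slide":[-1,-13,0],"turn":[0,0,-0.11]},{"slide":[-4,-26,0],"turn":[0,0,-0.23]},{"slide":[-7,-39,0],"turn":[0,0,-0.35]},{"slide":[-12,-49,0],"turn":[0,0,-0.45]},{"slide":[-17,-58,0],"turn":[0,0,-0.55]},{"slide":[-17,-58,0],"turn":[0,0,-0.55]}])

```text
time: 11.92
ee_pos: [0.3945, 0.2558, 0.031]
eef_rot: [0.316, 0.949, 0.002, 0.001]
contact_force: [0.0, 3.6, -0.1]
width: 0.0385
```

```bash
python3 - <<'E'
from plan import *
from h import *
plan([])
for n in ('top','wrist'):
    p,d=arm.read_camera(n); c=arm.camera_params(n); np.savez(n+'8.npz',p=p,d=d,**c)
p=np.load('top8.npz')['p']; p0=np.load('top0.npz')['p']; k=lambda p:cv2.resize(p[160:215,205:285,::-1],(400,275),interpolation=cv2.INTER_CUBIC)
w=np.load('wrist8.npz')['p'][:,:,::-1]
cv2.imwrite('pics/c8.png',np.hstack([np.vstack([k(p0),k(p)]),cv2.resize(w,(400,300)) if 0 else np.pad(cv2.resize(w,(400,300)),((0,250),(0,0),(0,0)))]))
E
```

```text
t 11.93 p [0.3945 0.2558 0.031 ] tool x yaw 2.498 F [ 0.   3.6 -0.1] j [ 0.39  0.21  1.94  0.    0.99 -0.54]
```

View pics/c8.png

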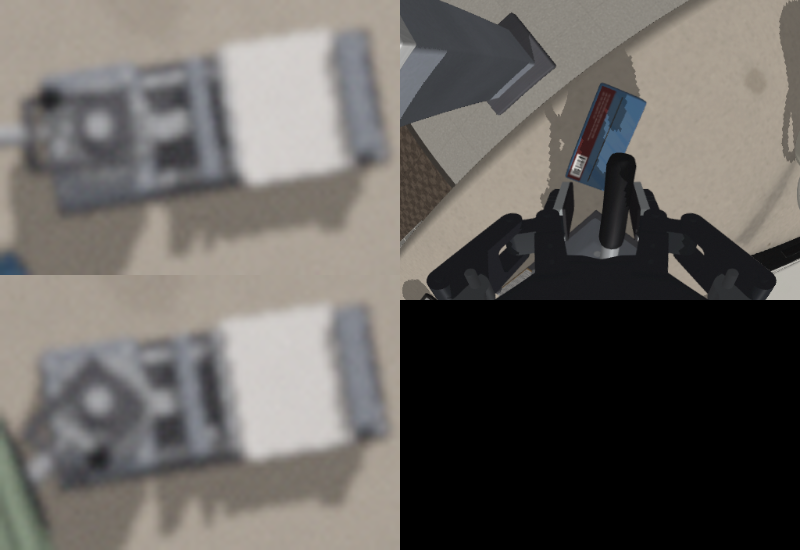

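The carriage bar moved from crop x≈208 to 188, about 11 mm, and a dark gap has opened. The lever still leans to the loosening side, the pad is in place and the box is untouched. I'll leave the handle and go to the near end of the pad.

>>> arm_command(targets=[{"slide":[0,3,0],"turn":[0,0,0]},{"slide":[0,3,-40],"turn":[0,0,0]},{"slide":[0,3,-90],"turn":[0,0,0]},{"slide":[0,3,-90],"turn":[0,0,0]}])

```text
time: 12.52
ee_pos: [0.3981, 0.2578, 0.1231]
eef_rot: [0.316, 0.949, 0.002, 0.003]
contact_force: [0.1, -0.0, -0.0]
width: 0.0385
```

```bash
python3 - <<'E'
from plan import *
P=np.array([.5034,.0718]);X=np.array([.988,.154])
a=P-.075*X
plan([(*a,.12,1.726),(*a,.02,1.726)])
E
```

```text
t 12.53 p [0.3981 0.2578 0.1231] tool x yaw 2.498 F [ 0.1 -0.  -0. ] j [ 0.39  0.07  1.87 -0.    1.19 -0.53]
[-144.0, -139.0, 3.0] [0.01, 0.0, 0.77]
[-143.0, -140.0, 103.0] [0.01, 0.0, 0.77]
```

>>> arm_command(targets=[{"slide":[-45,-42,0],"turn":[0,0,0.18]},{"slide":[-85,-80,0],"turn":[0,0,0.36]},{"slide":[-120,-115,0],"turn":[0,0,0.54]},{"slide":[-143,-139,3],"turn":[0,0,0.7]},{"slide":[-143,-139,50],"turn":[0,0,0.77]},{"slide":[-143,-140,100],"turn":[0,0,0.77]},{"slide":[-143,-140,103],"turn":[0,0,0.77]}], grip=0)

```text
time: 13.4
ee_pos: [0.4189, 0.059, 0.0117]
eef_rot: [0.65, 0.76, -0.004, -0.005]
contact_force: [-0.9, 0.6, 0.1]
width: -0.0002
```

```bash
python3 - <<'E'
from plan import *
from h import *
p,d=arm.read_camera('wrist'); c=arm.camera_params('wrist'); c=dict(p=p,d=d,**c); np.savez('wrist9.npz',**c)
P=np.array([.5034,.0718]);X=np.array([.988,.154]);a=P-.075*X
plan([(*a,-.019,1.726),(*(P+.06*X),-.019,1.726)])
for v in range(220,240,2): print(v,wpt(c,255,v))
# bay-frame map of near surfaces: pad top & jaw
Y=np.array([-.154,.988]); Q=[]
for v in range(120,300):
    for u in range(230,420):
        if d[v,u]>.05: Q.append(wpt(c,u,v))
Q=np.array(Q); r=Q[:,:2]-P; bx=r@X;by=r@Y
for y0 in np.arange(.020,.075,.003):
    m=(abs(by-y0)<.0015)&(abs(bx)<.02); print(round(y0,3),m.sum(),np.median(Q[m,2]).round(4) if m.any() else '')
E
```

```text
t 13.45 p [0.4217 0.059  0.0137] tool x yaw 1.728 F [-0.5  0.6 -0.1] j [-0.06  0.17  2.04 -0.    0.94 -0.22]
[-0.0, 8.0, 33.0] [-0.01, -0.0, 0.0]
[-0.0, 143.0, 32.0] [-0.01, -0.0, 0.0]
220 [0.4206 0.0558 0.0016]
222 [0.4207 0.0548 0.0026]
224 [0.421  0.0533 0.0025]
226 [0.4212 0.0517 0.0021]
228 [0.4214 0.0505 0.0027]
230 [0.4216 0.0489 0.0026]
232 [0.4195 0.068  0.0459]
234 [0.4195 0.0684 0.0491]
236 [0.4195 0.0683 0.0512]
238 [0.4195 0.0686 0.0541]
0.02 247 0.0307
0.023 264 0.0307
0.026 248 0.0306
0.029 256 0.0307
0.032 127 0.0307
0.035 129 0.0405
0.038 243 0.0406
0.041 766 0.0243
0.044 192 0.0067
0.047 204 0.0068
0.05 166 0.0068
0.053 0 
0.056 127 0.0416
0.059 216 0.0426
0.062 226 0.0426
0.065 227 0.0424
0.068 187 0.0369
0.071 0 
0.074 0
```

```bash
python3 - <<'E'
from h import *
from cell import arm
P=np.array([.5034,.0718]);X=np.array([.988,.154]);Y=np.array([-.154,.988])
def prof(p,c,ys):
    g=cv2.cvtColor(p,cv2.COLOR_RGB2GRAY); out=[]
    for y in ys:
        uv=np.array([proj(c,[*(P+x*X+y*Y),.04]) for x in np.linspace(-.03,.03,25)],np.float32)
        out.append(cv2.remap(g,uv[:,:1],uv[:,1:],cv2.INTER_LINEAR).mean())
    return np.array(out)
ys=np.arange(.025,.09,.002); c=np.load('top0.npz'); t8=np.load('top8.npz')
a=prof(c['p'],c,ys); b=prof(t8['p'],t8,ys)
for y,i,j in zip(ys,a,b): print(round(y*1000),round(i),round(j))
w=np.load('wrist9.npz'); 
Q=np.array([wpt(w,u,v) for v in range(120,300) for u in range(230,420)]); r=Q[:,:2]-P; bx=r@X;by=r@Y; m=abs(bx)<.02
for y0 in np.arange(.030,.044,.001):
    k=m&(abs(by-y0)<.0005); print((y0*1000).round(),k.sum(),np.percentile(Q[k,2],[10,50,90]).round(3) if k.any() else '')
E
```

```text
25 207 205
27 206 204
29 204 200
31 199 193
33 189 180
35 175 165
37 156 151
39 134 139
41 112 124
43 95 106
45 92 89
47 101 79
49 115 78
51 126 84
53 132 94
55 131 106
57 124 119
59 114 127
61 104 131
63 97 130
65 95 123
67 97 113
69 100 102
71 102 94
73 103 91
75 105 93
77 106 97
79 107 100
81 109 103
83 110 105
85 113 108
87 118 113
89 125 119
30.0 84 [0.03  0.03  0.031]
31.0 84 [0.03  0.031 0.031]
32.0 43 [0.03  0.031 0.032]
33.0 0 
34.0 4 [0.038 0.039 0.04 ]
35.0 49 [0.039 0.04  0.041]
36.0 76 [0.04  0.041 0.041]
37.0 76 [0.04  0.041 0.042]
38.0 82 [0.04  0.041 0.041]
39.0 86 [0.039 0.04  0.041]
40.0 467 [0.01  0.028 0.04 ]
41.0 233 [0.007 0.023 0.037]
42.0 66 [0.006 0.007 0.008]
43.0 66 [0.006 0.006 0.008]
```

The top-view profile shows the carriage backed off only about 8 mm, which is borderline, so I'll do a second stroke.

>>> arm_command(targets=[{"slide":[0,0,-55],"turn":[0,0,0]},{"slide":[0,0,-110],"turn":[0,0,0]},{"slide":[0,0,-110],"turn":[0,0,0]}], grip=0.45)

```text
time: 13.82
ee_pos: [0.4312, 0.0588, 0.1336]
eef_rot: [0.649, 0.761, 0.004, 0.006]
contact_force: [0.2, -0.6, -0.2]
width: 0.0385
```

```bash
python3 - <<'E'
from plan import *
plan([(.397,.257,.125,2.498),(.397,.257,.031,2.498)])
E
```

```text
t 13.82 p [0.4312 0.0588 0.1336] tool x yaw 1.729 F [ 0.2 -0.6 -0.2] j [-0.06 -0.03  1.95 -0.    1.21 -0.22]
[201.0, -3.0, 8.0] [0.01, 0.01, -0.77]
[201.0, -4.0, 102.0] [0.01, 0.01, -0.77]
```

>>> arm_command(targets=[{"slide":[50,0,0],"turn":[0,0,-0.18]},{"slide":[105,0,0],"turn":[0,0,-0.36]},{"slide":[160,0,0],"turn":[0,0,-0.54]},{"slide":[201,-3,0],"turn":[0,0,-0.7]},{"slide":[201,-3,0],"turn":[0,0,-0.77]},{"slide":[201,-3,0],"turn":[0,0,-0.77]},{"slide":[201,-3,0],"turn":[0,0,-0.77]}])

```text
time: 14.7
ee_pos: [0.391, 0.2568, 0.1266]
eef_rot: [0.317, 0.948, 0.0, 0.0]
contact_force: [-0.9, 0.5, -0.2]
width: 0.0384
```

```bash
python3 - <<'E'
from plan import *
from h import *
p,d=arm.read_camera('wrist'); c=arm.camera_params('wrist'); c=dict(p=p,d=d,**c); np.savez('wrist10.npz',**c)
plan([(.397,.257,.125,2.498),(.397,.257,.031,2.498)])
Q=np.array([wpt(c,u,v) for v in range(60,300,2) for u in range(150,400,2) if d[v,u]>.05])
S=np.array([.4835,.190]); m=(Q[:,2]>.068)&(Q[:,2]<.09); q=Q[m]; r=q[:,:2]-S; R=np.linalg.norm(r,axis=1); k=(R>.08)&(R<.15)
th=np.arctan2(-r[k,0],r[k,1]); print('handle world',np.median(th),k.sum(),R[k].min(),R[k].max(),'joint',np.median(th)-.155)
print('grip at r=.11',S+.11*np.array([-np.sin(np.median(th)),np.cos(np.median(th))]))
f=Q[Q[:,2]>.11]; R_=Ro.from_quat(arm.read_state()['eef_rot']).as_matrix(); l=(f-arm.read_state()['ee_pos'])@R_
print('tip z',f[:,2].min(), l[f[:,2]<f[:,2].min()+.006][:,1].round(3)[:40])
E
```

```text
t 14.75 p [0.3911 0.2567 0.1265] tool x yaw 2.496 F [ 0.2  0.  -0.2] j [ 0.4   0.06  1.88 -0.    1.21 -0.53]
[-5.0, 4.0, 2.0] [0.0, 0.0, -0.0]
[-4.0, 4.0, 96.0] [0.0, 0.0, -0.0]
handle world 0.8300814072089417 420 0.08035178902799862 0.1428092784100529 joint 0.6750814072089417
grip at r=.11 [0.40232151 0.26422973]
tip z 0.157 [-0.026 -0.025 -0.023 -0.022 -0.021 -0.02   0.018  0.019  0.02   0.021
  0.022  0.023  0.024  0.025 -0.02   0.018 -0.02   0.018 -0.02   0.018
 -0.02   0.018  0.018  0.018 -0.02   0.018 -0.02   0.018 -0.02  -0.02
  0.018 -0.02   0.018 -0.02   0.018 -0.02  -0.02  -0.02  -0.02  -0.02 ]
```

>>> arm_command(targets=[{"slide":[-4,12,30],"turn":[0,0,0]},{"slide":[-4,12,70],"turn":[0,0,0]},{"slide":[-4,12,95],"turn":[0,0,0]},{"slide":[-4,12,95],"turn":[0,0,0]}])

```text
time: 15.25
ee_pos: [0.3994, 0.2627, 0.0293]
eef_rot: [0.317, 0.948, -0.002, -0.002]
contact_force: [-0.4, -0.0, 0.2]
width: 0.0384
```

```bash
cat > cw.py <<'E'
from plan import *
S=np.array([.4835,.190])
def pose(th,r=.110): return (S[0]-r*np.sin(th),S[1]+r*np.cos(th),.031,th+np.pi/2)
E
python3 - <<'E'
from cw import *
plan([pose(.155+a) for a in np.arange(.6,-.41,-.12)])
E
```

```text
t 15.25 p [0.3994 0.2627 0.0293] tool x yaw 2.496 F [-0.4 -0.   0.2] j [ 0.4   0.23  1.92 -0.    1.   -0.52]
[-3.0, 11.0, -2.0] [-0.01, -0.0, 0.17]
[-6.0, 24.0, -2.0] [-0.01, -0.0, 0.29]
[-10.0, 36.0, -2.0] [-0.01, -0.0, 0.41]
[-16.0, 48.0, -2.0] [-0.01, -0.0, 0.53]
[-23.0, 59.0, -2.0] [-0.01, -0.0, 0.65]
[-32.0, 69.0, -2.0] [-0.01, -0.0, 0.77]
[-42.0, 78.0, -2.0] [-0.01, -0.0, 0.89]
[-52.0, 86.0, -2.0] [-0.01, -0.0, 1.01]
[-64.0, 92.0, -2.0] [-0.01, 0.0, 1.13]
```

>>> arm_command(targets=[{"slide":[-3,11,-2],"turn":[0,0,0.15]},{"slide":[-6,24,-2],"turn":[0,0,0.29]},{"slide":[-10,36,-2],"turn":[0,0,0.41]},{"slide":[-16,48,-2],"turn":[0,0,0.53]},{"slide":[-23,59,-2],"turn":[0,0,0.65]},{"slide":[-32,69,-2],"turn":[0,0,0.77]},{"slide":[-42,78,-2],"turn":[0,0,0.89]},{"slide":[-52,86,-2],"turn":[0,0,1.01]},{"slide":[-60,90,-2],"turn":[0,0,1.09]},{"slide":[-60,90,-2],"turn":[0,0,1.09]}])

```text
time: 16.5
ee_pos: [0.5052, 0.3003, 0.0351]
eef_rot: [0.762, 0.647, 0.001, 0.001]
contact_force: [0.4, 0.1, 0.3]
width: 0.0384
```

```bash
python3 - <<'E'
from cw import *
plan([pose(.155+a) for a in np.arange(-.25,.8,.11)])
E
```

```text
t 16.5 p [0.5052 0.3003 0.0351] tool x yaw 1.407 F [0.4 0.1 0.3] j [ 0.39  0.42  1.65 -0.    1.08  0.55]
[-3.0, -11.0, 4.0] [0.0, -0.0, -0.07]
[-4.0, -23.0, 4.0] [0.0, -0.0, -0.18]
[-7.0, -35.0, 4.0] [0.0, -0.0, -0.29]
[-11.0, -46.0, 4.0] [0.0, -0.0, -0.4]
[-16.0, -57.0, 4.0] [0.0, -0.0, -0.51]
[-23.0, -67.0, 4.0] [0.0, -0.0, -0.62]
[-30.0, -77.0, 4.0] [0.0, -0.0, -0.73]
[-39.0, -85.0, 4.0] [0.0, -0.0, -0.84]
[-48.0, -93.0, 4.0] [0.0, -0.0, -0.95]
[-58.0, -99.0, 4.0] [0.0, -0.0, -1.06]
```

>>> arm_command(targets=[{"slide":[-3,-11,4],"turn":[0,0,-0.07]},{"slide":[-4,-23,4],"turn":[0,0,-0.18]},{"slide":[-7,-35,4],"turn":[0,0,-0.29]},{"slide":[-11,-46,4],"turn":[0,0,-0.4]},{"slide":[-16,-57,4],"turn":[0,0,-0.51]},{"slide":[-23,-67,4],"turn":[0,0,-0.62]},{"slide":[-30,-77,4],"turn":[0,0,-0.73]},{"slide":[-39,-85,4],"turn":[0,0,-0.84]},{"slide":[-48,-93,4],"turn":[0,0,-0.95]},{"slide":[-56,-98,4],"turn":[0,0,-1.03]},{"slide":[-56,-98,4],"turn":[0,0,-1.03]}])

```text
time: 17.88
ee_pos: [0.3989, 0.2617, 0.0308]
eef_rot: [0.345, 0.939, 0.002, 0.001]
contact_force: [2.1, 2.7, 0.3]
width: 0.0384
```

```bash
cat > jaw.py <<'E'
from h import *
from plan import *
P=np.array([.5034,.0718]);X=np.array([.988,.154]);Y=np.array([-.154,.988])
def prof(p,c,ys):
    g=cv2.cvtColor(p,cv2.COLOR_RGB2GRAY); out=[]
    for y in ys:
        uv=np.array([proj(c,[*(P+x*X+y*Y),.04]) for x in np.linspace(-.03,.03,25)],np.float32)
        out.append(cv2.remap(g,uv[:,:1],uv[:,1:],cv2.INTER_LINEAR).mean())
    return np.array(out)
p,d=arm.read_camera('top'); c=arm.camera_params('top'); ys=np.arange(.025,.09,.003)
print(list(zip((ys*1000).round().astype(int).tolist(),prof(p,c,ys).round().astype(int).tolist()))); np.savez('topj.npz',p=p,d=d,**c)
E
python3 - <<'E'
from jaw import *
plan([])
E
```

```text
[(25, 205), (28, 203), (31, 191), (34, 160), (37, 118), (40, 106), (43, 127), (46, 133), (49, 114), (52, 89), (55, 78), (58, 85), (61, 103), (64, 121), (67, 131), (70, 129), (73, 117), (76, 101), (79, 93), (82, 96), (85, 104), (88, 115)]
t 17.93 p [0.399  0.2618 0.0308] tool x yaw 2.437 F [1.6 2.6 1.4] j [ 0.4   0.22  1.92  0.    0.99 -0.47]
```

The carriage is now about 14 mm back, with a clear gap between the pad and the plate (dark band at 40 mm). Next I'll lift off and go to the near end of the pad.

>>> arm_command(targets=[{"slide":[0,8,0],"turn":[0,0,0]},{"slide":[0,8,-40],"turn":[0,0,0]},{"slide":[0,8,-92],"turn":[0,0,0]},{"slide":[-45,-34,-92],"turn":[0,0,0.18]},{"slide":[-85,-76,-92],"turn":[0,0,0.36]},{"slide":[-120,-120,-92],"turn":[0,0,0.54]},{"slide":[-131,-155,-90],"turn":[0,0,0.71]},{"slide":[-131,-155,-60],"turn":[0,0,0.71]},{"slide":[-131,-155,-60],"turn":[0,0,0.71]}], grip=0.45)

```text
time: 19.05
ee_pos: [0.3944, 0.0577, 0.0874]
eef_rot: [0.65, 0.76, -0.002, -0.003]
contact_force: [-0.2, -0.3, -0.1]
width: 0.0386
```

>>> arm_command(targets=[{"slide":[0,0,0],"turn":[0,0,0]},{"slide":[0,0,0],"turn":[0,0,0]},{"slide":[0,0,0],"turn":[0,0,0]}], grip=0)

```text
time: 19.42
ee_pos: [0.3979, 0.0583, 0.09]
eef_rot: [0.649, 0.761, 0.0, 0.001]
contact_force: [0.1, 0.7, -0.1]
width: -0.0001
```

```bash
python3 - <<'E'
from plan import *
P=np.array([.5034,.0718]);X=np.array([.988,.154])
plan([(*(P-.078*X),-.017,1.726)])
E
```

```text
t 19.43 p [0.3979 0.0583 0.09  ] tool x yaw 1.729 F [ 0.1  0.7 -0.1] j [-0.07 -0.04  2.06 -0.    1.12 -0.23]
[-3.0, 28.0, 107.0] [0.0, 0.0, 0.0]
```

>>> arm_command(targets=[{"slide":[-3,28,50],"turn":[0,0,0]},{"slide":[-3,28,85],"turn":[0,0,0]},{"slide":[-3,28,100],"turn":[0,0,0]},{"slide":[-3,28,108],"turn":[0,0,0]},{"slide":[-3,28,108],"turn":[0,0,0]}])

```text
time: 20.05
ee_pos: [0.4257, 0.0594, -0.0183]
eef_rot: [0.649, 0.76, 0.0, 0.0]
contact_force: [-0.8, -0.5, -0.6]
width: -0.0001
```

```bash
python3 - <<'E'
from plan import *
from h import *
p,d=arm.read_camera('wrist'); c=arm.camera_params('wrist'); c=dict(p=p,d=d,**c)
P=np.array([.5034,.0718]);X=np.array([.988,.154])
plan([(*(P+o*X),-.018,1.726) for o in (-.03,.05,.065)])
for v in range(226,240,2): print(v,wpt(c,255,v))
E
```

```text
t 20.1 p [ 0.4261  0.0593 -0.0178] tool x yaw 1.728 F [0.1 0.4 0.1] j [-0.06  0.23  2.05  0.    0.85 -0.22]
[0.0, 48.0, 0.0] [0.0, 0.0, 0.0]
[0.0, 128.0, 0.0] [0.0, 0.0, 0.0]
[0.0, 143.0, 0.0] [0.0, 0.0, 0.0]
226 [ 0.424   0.065  -0.0006]
228 [4.242e-01 6.420e-02 4.000e-04]
230 [0.4243 0.063  0.0005]
232 [0.4236 0.0684 0.0145]
234 [0.4236 0.0685 0.0171]
236 [0.4237 0.0684 0.0191]
238 [0.4236 0.0687 0.0221]
```

The tip is at z≈0.014, just in front of the pad end. Pushing now.

>>> arm_command(targets=[{"slide":[0,10,0],"turn":[0,0,0]},{"slide":[0,17,0],"turn":[0,0,0]},{"slide":[0,23,0],"turn":[0,0,0]},{"slide":[0,29,0],"turn":[0,0,0]},{"slide":[0,36,0],"turn":[0,0,0]},{"slide":[0,43,0],"turn":[0,0,0]},{"slide":[0,50,0],"turn":[0,0,0]},{"slide":[0,57,0],"turn":[0,0,0]},{"slide":[0,64,0],"turn":[0,0,0]},{"slide":[0,71,0],"turn":[0,0,0]},{"slide":[0,78,0],"turn":[0,0,0]},{"slide":[0,85,0],"turn":[0,0,0]}])

```text
time: 21.6
ee_pos: [0.5099, 0.0727, -0.0187]
eef_rot: [0.65, 0.76, 0.0, 0.0]
contact_force: [0.3, -0.0, -0.9]
width: 0.0002
```

>>> arm_command(targets=[{"slide":[0,7,0],"turn":[0,0,0]},{"slide":[0,14,0],"turn":[0,0,0]},{"slide":[0,21,0],"turn":[0,0,0]},{"slide":[0,28,0],"turn":[0,0,0]},{"slide":[0,35,0],"turn":[0,0,0]},{"slide":[0,42,0],"turn":[0,0,0]},{"slide":[0,48,0],"turn":[0,0,0]},{"slide":[0,52,0],"turn":[0,0,0]},{"slide":[0,52,0],"turn":[0,0,0]},{"slide":[0,40,0],"turn":[0,0,0]},{"slide":[0,34,-50],"turn":[0,0,0]},{"slide":[0,34,-100],"turn":[0,0,0]}])

```text
time: 23.1
ee_pos: [0.5401, 0.0778, 0.0811]
eef_rot: [0.65, 0.76, -0.001, -0.002]
contact_force: [0.8, -0.8, -0.3]
width: 0.0001
```

>>> arm_command(targets=[{"slide":[0,-60,-20],"turn":[0,0,0]},{"slide":[0,-110,-60],"turn":[0,0,0]},{"slide":[0,-140,-80],"turn":[0,0,0]},{"slide":[0,-140,-80],"turn":[0,0,0]},{"slide":[0,-140,-80],"turn":[0,0,0]}])

```text
time: 23.72
ee_pos: [0.4044, 0.0561, 0.161]
eef_rot: [0.65, 0.76, 0.0, 0.0]
contact_force: [-0.1, 0.0, 0.1]
width: 0.0
```

```bash
python3 - <<'E'
from jaw import *
plan([])
g=p.astype(int); m=((g.min(2)>165)&(g.max(2)-g.min(2)<16)).astype(np.uint8); m[:140]=0;m[195:]=0;m[:,:225]=0;m[:,290:]=0
n,l,st,ce=cv2.connectedComponentsWithStats(m); i=1+np.argmax(st[1:,4]); r=cv2.minAreaRect(np.argwhere(l==i)[:,::-1].astype(np.float32))
b=np.array([onz(c,q,.024)[:2] for q in cv2.boxPoints(r)]); print(r,b.round(3).tolist()); print('bay x,y',((b-P)@X).round(3),((b-P)@Y).round(3))
s,_=arm.read_camera('side')
A=cv2.resize(p[130:240,110:410,::-1],(800,293)); B=cv2.resize(s[130:330,215:330,::-1],(172,300)); B=np.pad(B,((0,0),(0,628),(0,0)))
cv2.imwrite('pics/fin.png',np.vstack([A,B]))
E
```

```text
[(25, 122), (28, 124), (31, 121), (34, 119), (37, 122), (40, 129), (43, 134), (46, 131), (49, 116), (52, 96), (55, 83), (58, 85), (61, 102), (64, 121), (67, 131), (70, 130), (73, 117), (76, 102), (79, 94), (82, 96), (85, 104), (88, 115)]
t 23.77 p [0.4044 0.0561 0.1606] tool x yaw 1.728 F [ 0.2 -0.8  0.2] j [-0.07 -0.12  1.97  0.    1.29 -0.23]
((256.83782958984375, 148.52703857421875), (20.714271545410156, 22.193862915039062), 80.53767395019531) [[0.638, 0.128], [0.649, 0.056], [0.581, 0.045], [0.57, 0.117]]
bay x,y [0.141 0.142 0.073 0.072] [ 0.035 -0.038 -0.038  0.034]
```

View pics/fin.png

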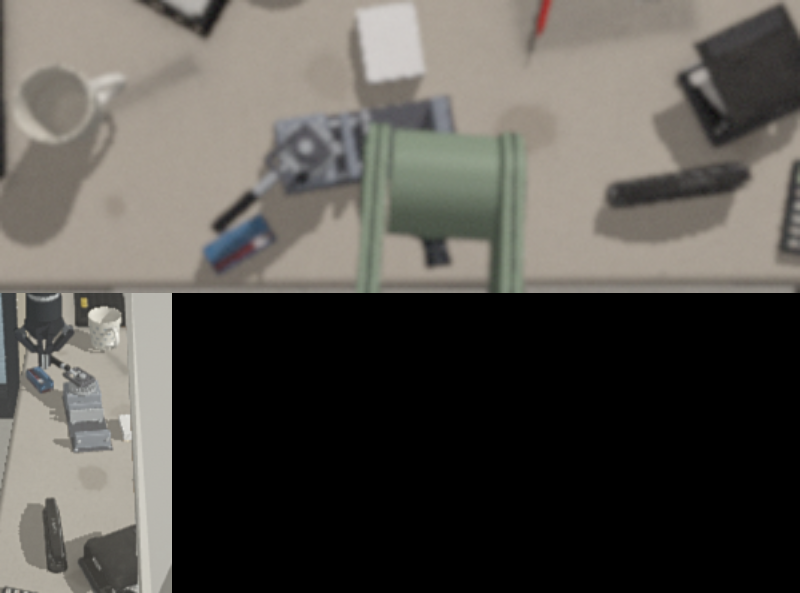

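The pad lies behind the press at crop (390,43), with its near edge about 27 mm past the plate. The mug, box and stapler look unmoved, and the robot is clear. I'll run one depth check for flatness and unmoved objects, then hand in.

```bash
python3 - <<'E'
from h import *
from cell import arm
c=np.load('topj.npz'); K=c['mtx']
for u,v in [(248,138),(258,134),(266,152),(250,155),(263,140),(254,148)]:
    q=np.linalg.inv(K)@[u,v,1]*c['d'][v,u]; print((c['R'].T@(q-c['t'])).round(3))
a=np.load('top0.npz')['p'].astype(int);b=c['p'].astype(int)
for n,(x0,y0,x1,y1) in dict(mug=(112,150,160,190),box=(184,208,216,234),stapler=(335,188,395,210)).items(): print(n,abs(a-b)[y0:y1,x0:x1].mean().round(2))
arm.hand_in()
E
```

```text
[0.646 0.115 0.021]
[0.657 0.082 0.027]
[0.598 0.057 0.024]
[0.588 0.109 0.025]
[0.638 0.066 0.023]
[0.611 0.096 0.025]
mug 2.08
box 18.55
stapler 2.24
the job is handed in; nothing more can be done
```

```bash
python3 - <<'E'
from h import *
for n in ('top0','topj'):
    c=np.load(n+'.npz'); g=c['p'].astype(int)[205:238,180:222]; m=(g[:,:,2]-g[:,:,0]>25); y,x=np.nonzero(m); print(n,m.sum(),x.mean()+180,y.mean()+205,x.min()+180,x.max()+180,y.min()+205,y.max()+205)
E
```

```text
top0 169 197.36094674556213 219.57988165680473 186 209 211 228
topj 149 197.40939597315437 219.28859060402684 187 209 212 227
```

The note pad is out of the press and lies flat on the worktop behind it, and the job was handed in at about 24 s of the 61 s.

- **Lever:** I flipped it to the loosening side. The first three sweeps passed over or beside the knob, because the closed fingertips sit about 30 mm higher than the reported TCP implied.
- **Jaw:** The first handle stroke backed the jaw off only about 8 mm, which was borderline. I did a second stroke, and it then measured about 14 mm in the top view with a visible gap beside the pad. The handle was only ever driven in the loosening direction.
- **Pad:** I swept it out through the far end with the closed fingers. Its near edge is about 27 mm past the base plate, and depth readings across its top give 21–27 mm. That fits a 24 mm pad lying flat, with some depth noise.
- **Other objects:** The mug and stapler areas are unchanged in the top view. The staple box area failed its pixel comparison (difference of 18.6, against about 2 for the others), apparently because the handle and its shadow now reach into that area. I checked this after handing in: the box's blue centroid shifted by only 0.3 px, so the box has not moved.

The robot was clear of everything at hand-in, with the measured force near zero. I viewed 12 pictures, two over the budget.

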